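# Find the loose cement board on the curing trough and tip it open

### The job

One of the four identical cement boards covering the curing trough was never bonded down: press gently near the end of the boards with a fingertip to find the one that rocks, then push that end down until the board stands tipped open at 45 degrees or a little more, and leave it so, with the hand clear. Do not pick up or shift any of the studs, jars or other things standing on and around the trough, and do not press hard enough to crack a board (stay well under 40 N).

Things in the scene. Friction and masses are not known exactly. Their poses are not given: they have to be found in the camera images.
- trough: long aluminium curing trough, 150 mm (its x) by 506 mm (its y), 95 mm tall, fixed to the table. Origin at the centre of its underside; its -x side faces the robot, z is up. Its top holds four bays in a row along y, two either side of a 56 mm wide flat land in the middle; each bay is closed by one cement board. Inside, the trough is empty down to a floor at 8 mm; its long walls are 12 mm thick
- bay_1 (a point): centre of the top face of the board in bay 1 (the +y end of the row), at rim height, 95 mm above the table; axes as the trough's. The board is grey cement, 120 mm along x, 88 mm along y, 12 mm thick, flush with the rim, with a 3 mm gap all round
- bay_2 (a point): centre of the top face of the board in bay 2 (between bay_1 and the middle land), at rim height, 95 mm above the table; axes as the trough's. The board is grey cement, 120 mm along x, 88 mm along y, 12 mm thick, flush with the rim, with a 3 mm gap all round
- bay_3 (a point): centre of the top face of the board in bay 3 (between the middle land and bay_4), at rim height, 95 mm above the table; axes as the trough's. The board is grey cement, 120 mm along x, 88 mm along y, 12 mm thick, flush with the rim, with a 3 mm gap all round
- bay_4 (a point): centre of the top face of the board in bay 4 (the -y end of the row), at rim height, 95 mm above the table; axes as the trough's. The board is grey cement, 120 mm along x, 88 mm along y, 12 mm thick, flush with the rim, with a 3 mm gap all round
- loose_board (a joint): tilt in rad of the loose board, in any one of the four bays and just like the others, which are bonded solid. A see-saw: pivot along the trough's y through its centre. 0 = level (start); positive = the end towards the robot (-x) down, other end up; negative = the reverse; stops at +-1.0. Balanced on a stiff pivot (0.12 N m): 3 N, 40 mm from the pivot, rocks it; it stays at any tilt, without springing back
- stud_1: small steel pull-off stud (disc 30 mm across, waist 18 mm, 28 mm tall) standing on the flat land in the middle of the trough; origin at the centre of its underside
- stud_2: the same kind of steel stud, standing on the flat land at one end of the trough (the end by bay_4)
- jar_1: white sample jar with a black cap, 44 mm across, 75 mm tall, on the table behind the trough; origin at the centre of its underside
- jar_2: another such jar, also behind the trough
- tub: white tub, 80 mm across, 110 mm tall, on the table behind the trough; origin at the centre of its underside
- weight: black iron weight with a handle bar, 50 x 100 mm, 77 mm tall, on the table beside one end of the trough; origin at the centre of its underside
- spreader: spatula 180 mm long lying flat on the table between the robot and the trough; origin at its underside, where blade (90 x 65 mm) and handle meet

How it is judged:
By the outcome, as a careful person would: the job done as asked, in the order asked, and still so for the second after the job is handed in, with the robot touching nothing.
It also fails if it takes over 51 s, if anything falls off the work surface, if the arm or the gripper's body presses on something with over 40 N, if the wrist force passes 120 N, or if a joint passes its speed limit or range.

### The arm

A 6-joint arm with a two-finger parallel gripper is mounted at the origin on the work surface. World frame = base frame: x ahead of the robot, y to its left, z up, the work surface at z = 0. Lengths are in m, angles in rad, forces in N, time in s.
With the tool pointing down it reaches from about 0.425 to 0.95 m from the base axis. Payload 3.5 kg.
Tool frame: the origin (TCP) lies where the fingers leave the gripper's body, on its centre line; the fingertips stand 73 mm ahead of it and the grasp point (between the pads) lies 54 mm ahead of it (ctrl.pinch_z is the distance from the TCP to the grasp point, in m); z points along the fingers, y is the direction in which the jaws open and shut (so a half turn about z gives the same grasp; the last joint's range is limited). The gripper opens to 85 mm and grips with 20 to 120 N. Pads are 22 mm wide; open, the fingers measure 114 mm over their backs; the gripper's body (76 mm by 85 mm) begins 54 mm behind the grasp point. The pads swing forward as they close: fully open they stand 13 mm farther back than shut.
Start: joints at [1.075, 0.286, 1.577, -0, 1.279, -0.15], TCP at [0.229, 0.635, 0.304] pointing down, gripper open.
Joint ranges: [-2.77, 2.77], [-0.9, 2.22], [0.21, 2.48], [-1.53, 4.67], [0.24, 2.81], [-2.84, 2.84]. Speed limits (rad/s): [2.79, 2.79, 3.14, 3.14, 3.14, 3.14].

### API

Orientations are given as a rotation vector (axis times angle).
In Python, from station import monitor, get_image, camera_info, ticket, silhouettes, ctrl gives the robot as it stands.
- The arm moves only by the shell command python3 -m inch 'ROWS' [OPENING] [FORCE]. ROWS is text: rows parted by semicolons, each of 6 numbers parted by spaces: the shift along the tool's x, y, z in mm, then the turn, a rotation vector about the tool's x, y, z in degrees. A call has 1 to 12 rows; each row is the pose to reach, as a shift and turn from the pose commanded when the call began, along the tool's axes at that moment; what a row does not reach only later rows make up. A row lasts 1/8 s, in which the tool goes at most 62.5 mm and 10.7 degrees, less where a joint would pass 70% of its speed; a pose out of reach is approached as far as the arm can. A call with a gripper value outside its range is refused whole. OPENING is the opening, from -1 (shut) to 1 (fully open), so that 0 is half open, set as the call begins (- or left out, the last holds). The fingers move at their own pace and stop on an object; FORCE is the grip in N (left out, the last holds). Time passes only in rows, so rows that repeat a pose let the fingers close. It gives the time, the measured TCP pose, the force and the opening at its end, in the units of the state.
- monitor.get_state(): the state, without advancing time (a new reading comes with each control period).
- get_image(name): name is "scene" or "side" or "wrist"; returns the picture (480x640x3 uint8, red, green, blue); there is no depth.
- camera_info(name): a dict with "camera_matrix" (3x3 intrinsics, pixels), "xyz" and "rotation" of the camera in the world. Camera axes: x right, y up, looking along -z (the intrinsics and any distortion apply to the point x, -y, -z); pixel columns grow to the right and rows downward; lengths in m; the calibration is good to about 2 mm. A picture is of the moment at which its call begins: read the wrist's pose just before it. camera_info takes no time and is no camera call; for the wrist camera it gives the pose at the moment of the call.
- ticket.finish_job(): hands the job in, once; it reports no verdict.
Trained networks look in the newest picture that a camera, given by its name, has taken for a name from the list of things; names that differ only in an ending like _2 or _b are one class to them, and where a whole thing is asked for, a point or a joint stands for the part that bears it (a point fixed in the world has none). Each returns a list of dicts, best first, with "confidence" (0 to 1); they miss things now and then, are a little off and sometimes report something else, mostly with a low value. They report only what shows in the picture. A call takes as long as a camera call.
- silhouettes(target, camera): "region" (480x640 bool, what is visible of it) and "rect" ([centre column, centre row, width, height] in pixels, round what is visible of it).
The state is a dict: "t": time; "joint_positions": joint angles; "qvel": joint speeds; "joint_efforts": joint torques, N m; "ee_pos": TCP position; "tcp_rot": TCP orientation; "wrist_force": force on the tool from outside, world axes, zero at the start; "torque": the same for the moment, N m; "finger_gap": finger opening in m.
Only numpy, scipy, OpenCV 4.12 (cv2) and the standard library are available. Lean on these libraries where they do the work, as an engineer would, in place of code of your own. Each camera call takes 0.05 s, during which the arm holds its last target.

## Working session

There is one attempt and no reset: what is moved stays moved. The work goes in short steps, Python scripts to look and compute and a shell command to move; the robot and the scene stay as the last step left them, time stands still between calls to the robot, and variables do not carry over. Pictures are saved under pics/ and viewed, and the job is handed in when it is done.

```bash
mkdir -p pics; ls
python3 - <<'E'
from station import monitor,get_image,camera_info
import cv2
s=monitor.get_state(); print(s)
for n in ["scene","side","wrist"]:
    im=get_image(n); cv2.imwrite(f"pics/{n}0.png",im[:,:,::-1]); print(n,camera_info(n))
E
```

```text
pics
{'t': 0.0, 'joint_positions': array([ 1.07503484e+00,  2.87169521e-01,  1.57820359e+00, -1.80661409e-05,
        1.27859833e+00, -1.49986540e-01]), 'qvel': array([-0.00013615, -0.0013365 , -0.00053103,  0.00036709, -0.00028887,
       -0.0001871 ]), 'joint_efforts': array([-1.19636838e-04, -4.05999005e+01, -2.92617774e+01, -1.48796667e-04,
        5.96650323e-03,  1.08391461e-06]), 'ee_pos': array([0.22850203, 0.63461815, 0.30253001]), 'tcp_rot': array([-0.54030484, -3.09403033,  0.00355129]), 'wrist_force': array([ 0.9040394 , -0.06127265, -0.14991113]), 'torque': array([-0.03453592,  0.01312653, -0.00631264]), 'finger_gap': 0.08521994009396906}
scene {'camera_matrix': array([[469.75919727,   0.        , 320.15380838],
       [  0.        , 469.75919727, 238.35609069],
       [  0.        ,   0.        ,   1.        ]]), 'xyz': array([1.05908923, 0.36148734, 0.90444695]), 'rotation': array([0.34355058, 0.60614028, 2.07539063])}
side {'camera_matrix': array([[526.08056634,   0.        , 309.15002584],
       [  0.        , 526.08056634, 238.28658463],
       [  0.        ,   0.        ,   1.        ]]), 'xyz': array([ 0.2345016 , -0.37769712,  0.77925761]), 'rotation': array([ 0.65817852, -0.22774229, -0.68672782])}
wrist {'camera_matrix': array([[392.55011646,   0.        , 315.36662472],
       [  0.        , 392.55011646, 241.07900574],
       [  0.        ,   0.        ,   1.        ]]), 'xyz': array([0.15343393, 0.6617609 , 0.37257509]), 'rotation': array([-0.27724416, -0.1919259 ,  1.21393445])}
```

View pics/scene0.png

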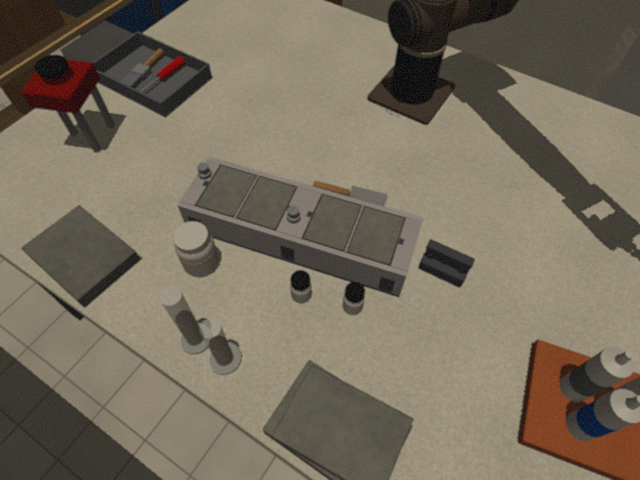

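View pics/side0.png

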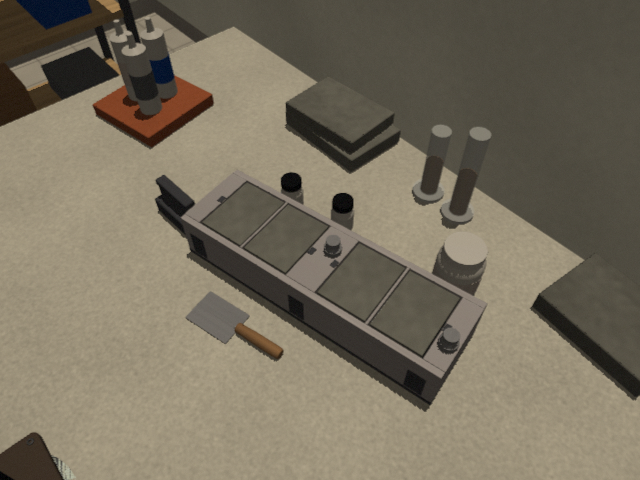

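View pics/wrist0.png

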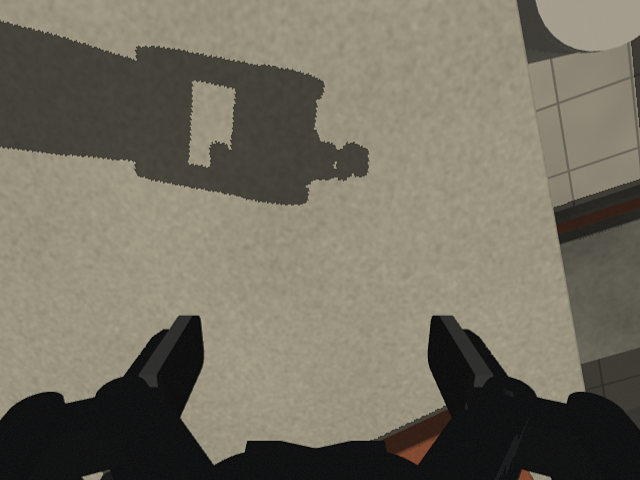

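```bash
cat > h.py <<'E'
import numpy as np,cv2
from scipy.spatial.transform import Rotation as R
def P(ci):
    Rw=R.from_rotvec(ci["rotation"]).as_matrix()@np.diag([1,-1,-1.]); 
    return ci["camera_matrix"],Rw,np.array(ci["xyz"])
def proj(ci,X):
    K,Rw,c=P(ci); p=(np.atleast_2d(X)-c)@Rw@K.T; return p[:,:2]/p[:,2:]
def back(ci,uv,z):
    K,Rw,c=P(ci); uv=np.atleast_2d(uv).astype(float)
    d=np.c_[uv,np.ones(len(uv))]@np.linalg.inv(K).T@Rw.T
    return c+d*((z-c[2])/d[:,2])[:,None]
def Hplane(ci,z,x0,y0,s): # top-down px->image px ; col=(y0-y)*s,row=(x0-x)*s
    g=np.array([[0,0],[600,0],[600,500],[0,500]],float)
    w=np.c_[x0-g[:,1]/s,y0-g[:,0]/s,np.full(4,z)]
    return cv2.getPerspectiveTransform(g.astype(np.float32),proj(ci,w).astype(np.float32))
E
python3 - <<'E'
from station import camera_info
from h import *
for n in ["scene","side"]:
    ci=camera_info(n); im=cv2.imread(f"pics/{n}0.png")
    c=back(ci,[[300,230],[330,270]][n=="side"],.095); print(n,c)
    H=Hplane(ci,.095,.85,.45,1000)
    o=cv2.warpPerspective(im,H,(800,600),flags=cv2.INTER_LINEAR|cv2.WARP_INVERSE_MAP)
    cv2.imwrite(f"pics/top_{n}.png",cv2.convertScaleAbs(o,alpha=1.6))
E
```

```text
scene [[0.62069575 0.0389453  0.095     ]]
side [[ 0.57108231 -0.02075148  0.095     ]]
```

View pics/top_scene.png

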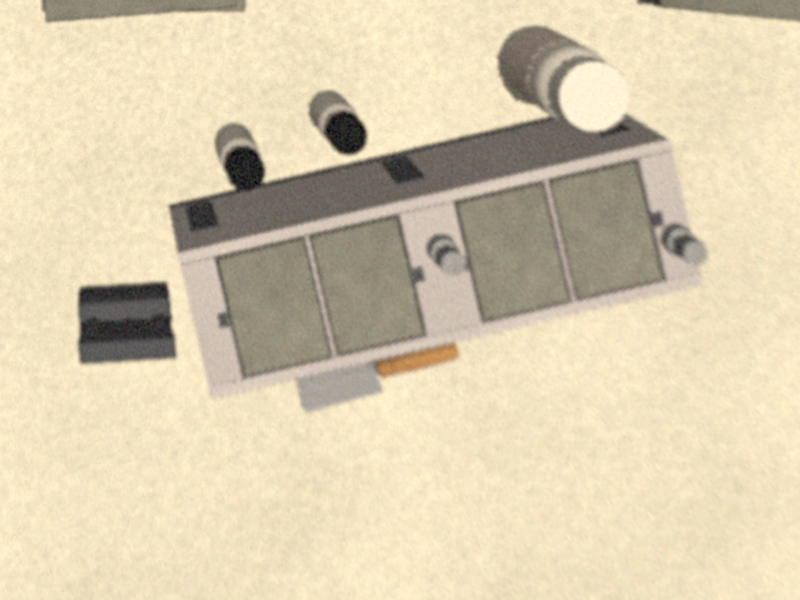

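View pics/top_side.png

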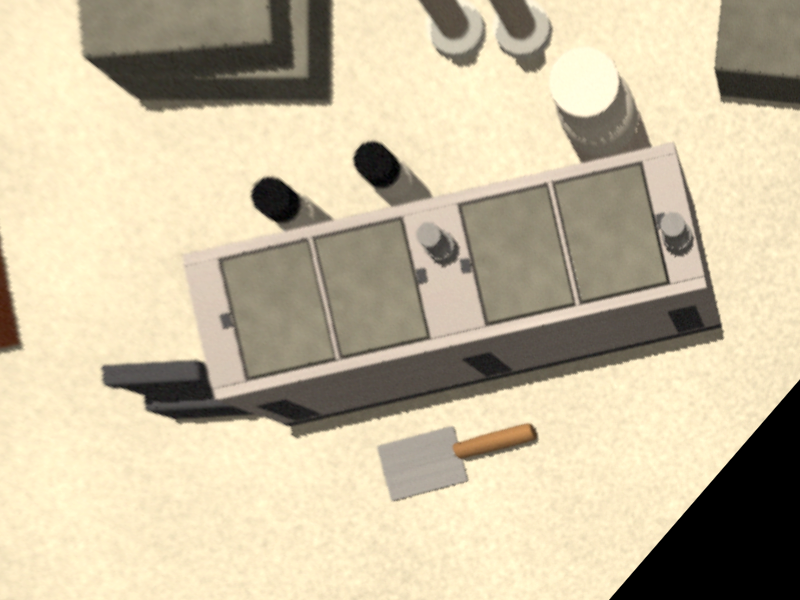

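Run:
```python
from station import camera_info
from h import *
from scipy.optimize import least_squares
pk={"scene":[(180,254),(213,397),(700,284),(666,143)],"side":[(184,257),(217,395),(707,287),(675,146)]}
loc=np.array([[75,253],[-75,253],[-75,-253],[75,-253.]])/1e3
def W(p,l,z=.095):
    c,s=np.cos(p[2]),np.sin(p[2]); l=np.atleast_2d(l); return np.c_[p[0]+c*l[:,0]-s*l[:,1],p[1]+s*l[:,0]+c*l[:,1],np.full(len(l),z)]
ci={n:camera_info(n) for n in pk}
uv={n:cv2.perspectiveTransform(np.array([pk[n]],np.float32),Hplane(ci[n],.095,.85,.45,1000))[0] for n in pk}
for ns in (["scene"],["side"],["scene","side"]):
    r=least_squares(lambda p:np.concatenate([(proj(ci[n],W(p,loc))-uv[n]).ravel() for n in ns]),[.58,.007,.22]); print(ns,r.x,np.abs(r.fun).max())
p=r.x
for n in pk:
    im=cv2.convertScaleAbs(cv2.imread(f"pics/{n}0.png"),alpha=1.6)
    L=[loc]+[np.array([[60,44],[-60,44],[-60,-44],[60,-44]])/1e3+[0,u] for u in (.172,.077,-.077,-.172)]
    im=cv2.resize(im,None,fx=2,fy=2)
    for l in L: cv2.polylines(im,[(2*proj(ci[n],W(p,l))+.5).astype(int)],True,(0,0,255),1)
    x,y=(300,280) if n=="scene" else (340,320)
    cv2.imwrite(f"pics/ov_{n}.png",im[y:y+560,x:x+660])
```

```text
['scene'] [0.57974094 0.00935155 0.22464167] 2.3137475086776362
['side'] [0.57943419 0.00527264 0.21924065] 2.7546105601592785
['scene', 'side'] [0.57949391 0.00667329 0.22026802] 3.229198938624677
```

View pics/ov_scene.png

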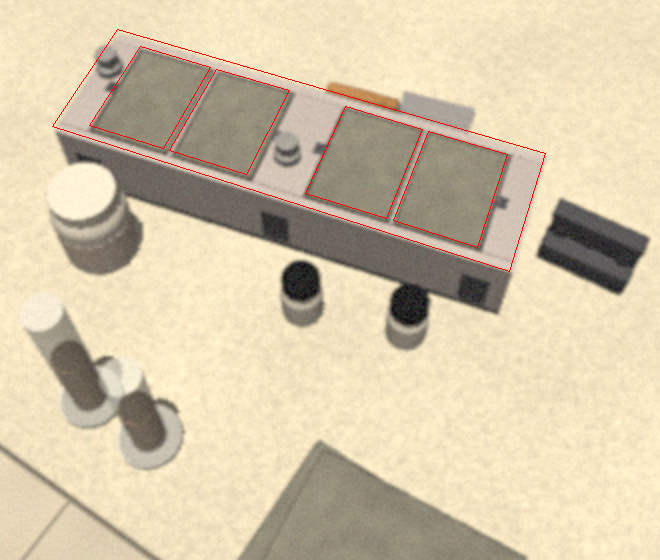

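View pics/ov_side.png

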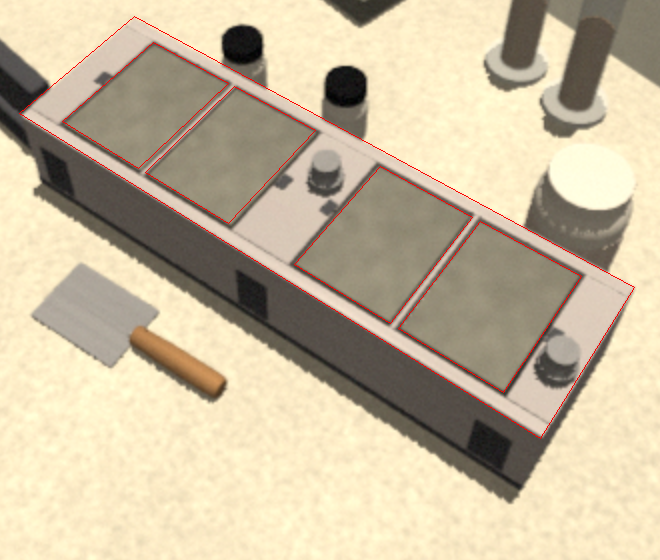

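```bash
cat >> h.py <<'E'
p0=(.580,.007,.222)
def target(u,d=-.042,tip=.145,p=p0):
    c,s=np.cos(p[2]),np.sin(p[2])
    return np.array([p[0]+c*d-s*u,p[1]+s*d+c*u,tip+.073])
def rel(st,T,yawx=np.pi+p0[2]):
    Rc=R.from_rotvec(st["tcp_rot"]).as_matrix()
    xt=np.array([np.cos(yawx),np.sin(yawx),0]); z=np.array([0,0,-1.]); Rt=np.c_[xt,np.cross(z,xt),z]
    return np.round(np.r_[1e3*Rc.T@(T-st["ee_pos"]), np.degrees(R.from_matrix(Rc.T@Rt).as_rotvec())],1)
E
python3 - <<'E'
from station import monitor
from h import *
s=monitor.get_state()
for i,u in enumerate((.170,.075,-.075,-.170)):
    print(i+1,target(u),rel(s,target(u)))
E
```

```text
1 [0.50159995 0.16358044 0.218     ] [-4.166e+02 -3.506e+02  8.530e+01 -1.000e-01 -0.000e+00 -3.250e+01]
2 [0.52251715 0.07091183 0.218     ] [-4.677e+02 -4.306e+02  8.550e+01 -1.000e-01 -0.000e+00 -3.250e+01]
3 [ 0.55554429 -0.07540703  0.218     ] [-5.483e+02 -5.571e+02  8.570e+01 -1.000e-01 -0.000e+00 -3.250e+01]
4 [ 0.57646149 -0.16807564  0.218     ] [-5.994e+02 -6.372e+02  8.580e+01 -1.000e-01 -0.000e+00 -3.250e+01]
```

```bash
python3 -m inch '-40 -33 5 0 0 -3; -80 -67 10 0 0 -6; -120 -101 18 0 0 -9; -160 -135 26 0 0 -12; -200 -168 34 0 0 -15; -240 -202 42 0 0 -18; -280 -236 50 0 0 -21; -320 -270 58 0 0 -24; -360 -303 66 0 0 -28; -400 -337 74 0 0 -31; -417 -351 80 0 0 -32.5; -417 -351 85 0 0 -32.5' -1 20
python3 - <<'E'
from station import monitor,get_image
from h import *
s=monitor.get_state(); print(s["ee_pos"],s["wrist_force"],s["finger_gap"],rel(s,target(.17)))
for n in("wrist","side"):cv2.imwrite(f"pics/{n}1.png",get_image(n)[:,:,::-1])
E
```

```text
t: 1.65
ee_pos: [0.5026, 0.1621, 0.2184]
tcp_rot: [0.342, -3.122, -0.0]
wrist_force: [-1.6, -0.4, 0.7]
finger_gap: 0.0002
[0.50257912 0.16212299 0.21841413] [-1.56691615 -0.44191847  0.68627388] 0.00022937468516048376 [ 0.6  1.6  0.4  0.  -0.  -0.2]
```

View pics/wrist1.png

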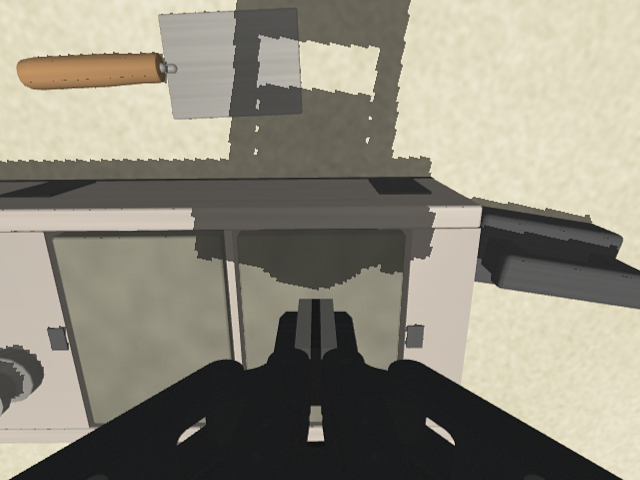

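View pics/side1.png

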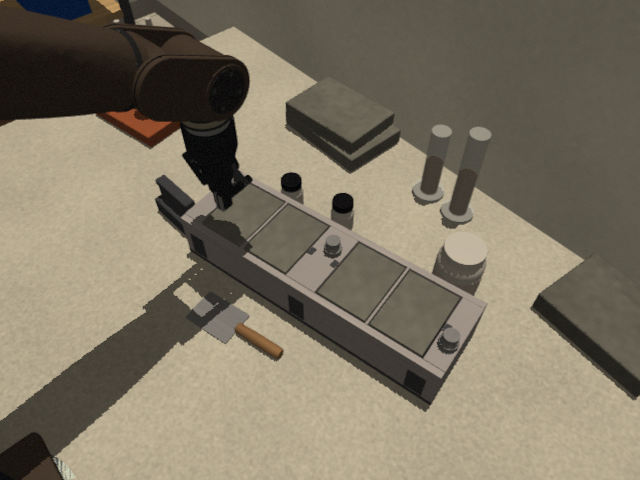

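The wrist view is square to the trough, with the fingers over bay 1 (board edges at columns 235–408). I'll check the model against the wrist picture.

Run:
```python
from station import monitor,camera_info
from h import *
ci=camera_info("wrist")
for (d,u) in [(-.063,.123),(-.063,.217),(-.075,.253),(-.06,.126),(-.06,.214),(-.06,.119),(-.06,.031),(.06,.031)]:
    print(d,u,proj(ci,target(u,d,tip=.022))[0].round(0))
print("tip below",proj(ci,target(.17,-.042,.022)),back(ci,[[316,305]],.145))
```

```text
-0.063 0.123 [224. 234.]
-0.063 0.217 [407. 234.]
-0.075 0.253 [480. 211.]
-0.06 0.126 [230. 240.]
-0.06 0.214 [401. 240.]
-0.06 0.119 [217. 240.]
-0.06 0.031 [ 46. 240.]
0.06 0.031 [ 88. 427.]
tip below [[315.68549217 272.09567183]] [[0.49533138 0.1622228  0.145     ]]
```

```bash
python3 -m inch '1 1 15 0 0 0; 1 1 30 0 0 0; 1 1 40 0 0 0; 1 1 46 0 0 0; 1 1 46 0 0 0; 1 1 46 0 0 0'
python3 -m inch '0 0 1 0 0 0; 0 0 2 0 0 0; 0 0 2 0 0 0'
```

```text
t: 2.5
ee_pos: [0.5013, 0.1643, 0.1734]
tcp_rot: [-0.347, 3.121, 0.0]
wrist_force: [-0.0, -0.3, 0.2]
finger_gap: 0.0
t: 2.88
ee_pos: [0.5009, 0.1642, 0.171]
tcp_rot: [-0.347, 3.122, -0.0]
wrist_force: [1.1, -0.1, 0.7]
finger_gap: -0.0002
```

```bash
for k in 1; do :; done; python3 -m inch '0 0 1 0 0 0; 0 0 2 0 0 0; 0 0 2 0 0 0'
python3 -m inch '0 0 1 0 0 0; 0 0 1 0 0 0'
python3 -m inch '0 0 1 0 0 0; 0 0 1 0 0 0'
```

```text
t: 3.25
ee_pos: [0.5008, 0.1642, 0.1688]
tcp_rot: [0.347, -3.122, 0.0]
wrist_force: [-0.8, -1.0, 0.2]
finger_gap: -0.0002
t: 3.5
ee_pos: [0.5009, 0.1642, 0.1678]
tcp_rot: [0.347, -3.122, 0.0]
wrist_force: [-0.3, -0.7, 1.0]
finger_gap: -0.0001
t: 3.75
ee_pos: [0.501, 0.1643, 0.1677]
tcp_rot: [0.347, -3.122, 0.0]
wrist_force: [-2.5, -1.3, 4.8]
finger_gap: -0.0002
```

```bash
python3 -m inch '0 0 1 0 0 0; 0 0 1 0 0 0; 0 0 1 0 0 0'
```

```text
t: 4.12
ee_pos: [0.5011, 0.1643, 0.1677]
tcp_rot: [0.347, -3.122, 0.0]
wrist_force: [-5.2, -1.8, 9.8]
finger_gap: 0.0001
```

```bash
python3 -m inch '0 0 -15 0 0 0; 0 -30 -17 0 0 0; 0 -60 -17 0 0 0; 0 -90 -17 0 0 0; 0 -95 -17 0 0 0; 0 -95 -12 0 0 0; 0 -95 -5 0 0 0; 0 -95 -5 0 0 0'
python3 -m inch '0 0 1 0 0 0; 0 0 2 0 0 0; 0 0 2 0 0 0'
python3 -m inch '0 0 1 0 0 0; 0 0 2 0 0 0; 0 0 2 0 0 0'
```

```text
t: 5.12
ee_pos: [0.5209, 0.0724, 0.1697]
tcp_rot: [0.349, -3.12, -0.001]
wrist_force: [0.8, 0.0, 0.9]
finger_gap: 0.0
t: 5.5
ee_pos: [0.5218, 0.0717, 0.169]
tcp_rot: [-0.347, 3.122, 0.0]
wrist_force: [0.0, -0.3, -0.5]
finger_gap: -0.0004
t: 5.88
ee_pos: [0.5219, 0.0715, 0.1673]
tcp_rot: [0.347, -3.122, 0.0]
wrist_force: [-1.3, 0.0, 2.4]
finger_gap: 0.0001
```

```bash
python3 -m inch '0 0 1 0 0 0; 0 0 1 0 0 0; 0 0 1 0 0 0'
```

```text
t: 6.25
ee_pos: [0.5217, 0.0715, 0.166]
tcp_rot: [0.347, -3.122, 0.0]
wrist_force: [-2.0, -0.8, 3.4]
finger_gap: -0.0001
```

```bash
python3 -m inch '0 0 1 0 0 0; 0 0 2 0 0 0; 0 0 2 0 0 0'
python3 - <<'E'
from station import monitor,get_image
from h import *
for n in("wrist","side"):cv2.imwrite(f"pics/{n}2.png",get_image(n)[:,:,::-1])
E
```

```text
t: 6.62
ee_pos: [0.5216, 0.0715, 0.1636]
tcp_rot: [0.347, -3.122, 0.0]
wrist_force: [-2.6, -1.3, 2.6]
finger_gap: -0.0003
```

View pics/wrist2.png

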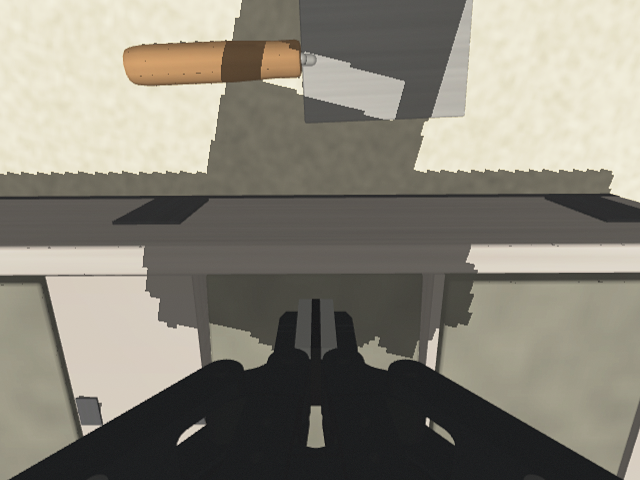

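```bash
python3 -m inch '0 0 3 0 0 0; 0 0 6 0 0 0; 0 0 9 0 0 0; 0 0 12 0 0 0; 0 0 12 0 0 0'
python3 -m inch '0 0 3 0 0 0; 0 0 6 0 0 0; 0 0 9 0 0 0; 0 0 9 0 0 0; 0 0 9 0 0 0'
python3 - <<'E'
from station import monitor,get_image
from h import *
for n in("scene","side"):cv2.imwrite(f"pics/{n}3.png",get_image(n)[:,:,::-1])
E
```

```text
t: 7.35
ee_pos: [0.5222, 0.0716, 0.1518]
tcp_rot: [-0.347, 3.121, 0.0]
wrist_force: [0.5, 0.2, 0.2]
finger_gap: -0.0004
t: 7.98
ee_pos: [0.521, 0.0715, 0.1421]
tcp_rot: [0.347, -3.12, -0.0]
wrist_force: [-0.4, 0.0, 0.4]
finger_gap: -0.0001
```

View pics/scene3.png

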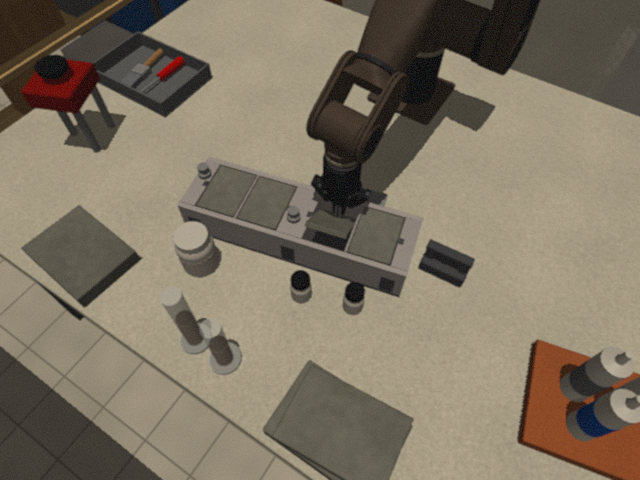

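View pics/side3.png

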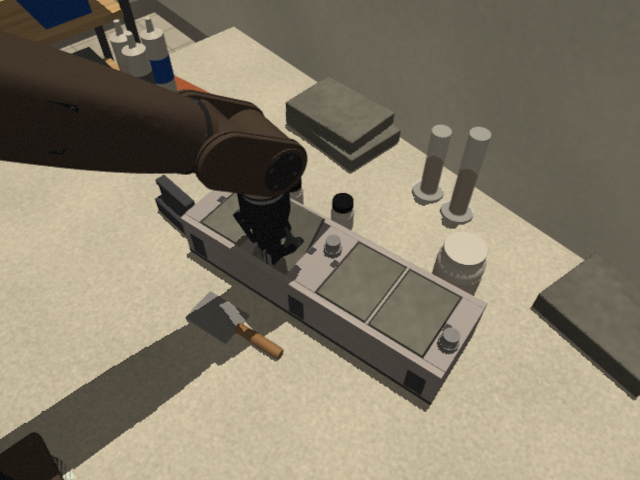

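Run:
```python
from station import camera_info
from h import *
ci=camera_info("scene"); im=cv2.imread("pics/scene3.png")[180:270,280:390]
cv2.imwrite("pics/z3.png",cv2.convertScaleAbs(cv2.resize(im,None,fx=7,fy=6,interpolation=cv2.INTER_CUBIC)[:600,:800],alpha=1.8))
p=(.579,.008,.222)
c,s=np.cos(p[2]),np.sin(p[2])
for th in (30,35,40,45,50,55,57.3):
    t=np.radians(th); o=[]
    for u in (.119,.031):
      for dz in (.0,-.012):
        # corner on far end, top & bottom face; pivot at mid thickness
        a=.060; b=.006+dz
        d=a*np.cos(t)-b*np.sin(t); z=.089+a*np.sin(t)+b*np.cos(t)
        uv=proj(ci,[p[0]+c*d-s*u,p[1]+s*d+c*u,z])[0]
        o+=[(round((uv[0]-280)*7),round((uv[1]-180)*6))]
    print(th,o)
```

```text
30 [(458, 340), (449, 371), (168, 264), (161, 295)]
35 [(462, 325), (453, 358), (172, 249), (164, 282)]
40 [(467, 310), (456, 344), (176, 234), (167, 268)]
45 [(472, 295), (461, 330), (181, 219), (170, 253)]
50 [(477, 280), (465, 315), (186, 204), (175, 239)]
55 [(483, 265), (470, 300), (191, 189), (179, 224)]
57.3 [(485, 258), (473, 293), (194, 182), (181, 217)]
```

View pics/z3.png

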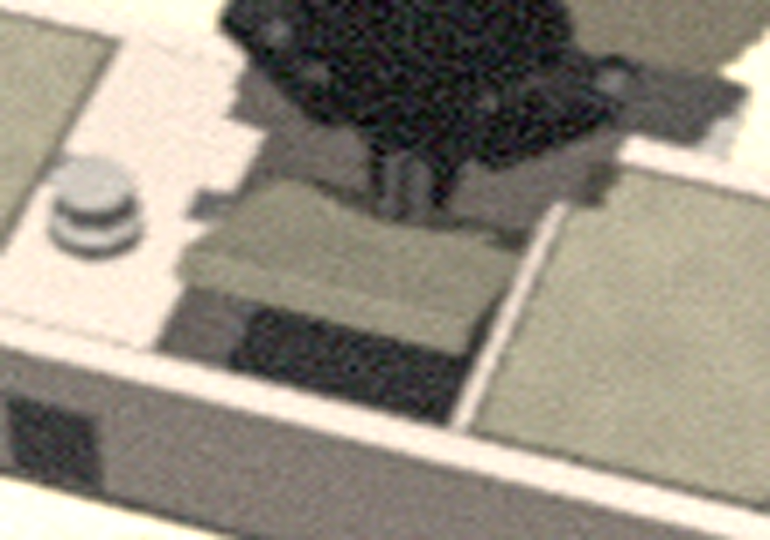

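```bash
python3 -m inch '0 0 3 0 0 0; 0 0 6 0 0 0; 0 0 8 0 0 0; 0 0 10 0 0 0; 0 0 11 0 0 0; 0 0 12 0 0 0; 0 0 12 0 0 0'
cat > z.py <<'E'
import sys
from station import monitor,get_image
from h import *
k=sys.argv[1]; s=monitor.get_state(); print(s["t"],s["ee_pos"],s["wrist_force"])
im=get_image("scene")[:,:,::-1]; cv2.imwrite(f"pics/scene{k}.png",im)
cv2.imwrite(f"pics/z{k}.png",cv2.convertScaleAbs(cv2.resize(im[180:270,280:390],None,fx=7,fy=6,interpolation=cv2.INTER_CUBIC)[:600,:800],alpha=1.8))
E
python3 z.py 4
```

```text
t: 8.95
ee_pos: [0.5216, 0.0715, 0.1307]
tcp_rot: [0.347, -3.122, 0.0]
wrist_force: [0.2, -0.0, 1.7]
finger_gap: 0.0004
8.95 [0.52161426 0.07153882 0.13068582] [ 0.17102546 -0.03270718  1.70043968]
```

View pics/z4.png

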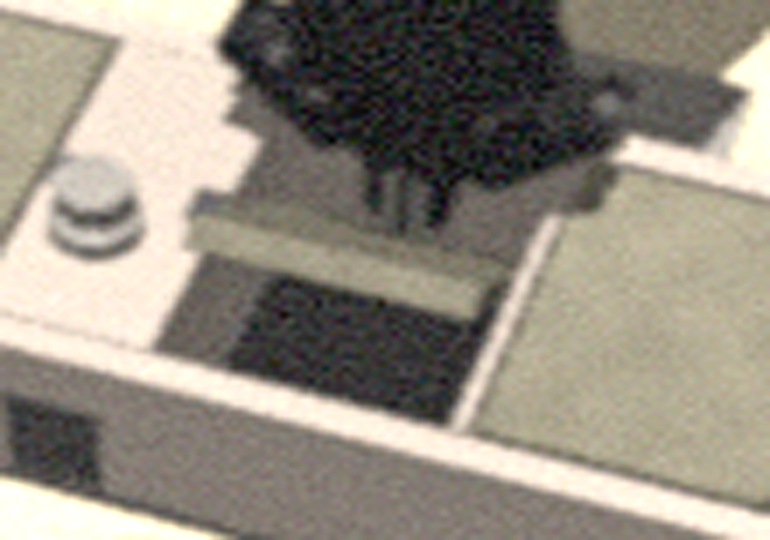

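```bash
python3 -m inch '0 0 1 0 0 0; 0 0 1 0 0 0; 0 0 -4 0 0 0; 0 0 -14 0 0 0; 0 0 -29 0 0 0; 0 0 -50 0 0 0; 0 0 -75 0 0 0; 0 0 -110 0 0 0; 50 0 -130 0 0 0; 100 0 -130 0 0 0; 100 0 -130 0 0 0'
python3 z.py 5
python3 - <<'E'
from station import get_image
import cv2
cv2.imwrite("pics/side5.png",get_image("side")[:,:,::-1])
E
```

```text
t: 10.38
ee_pos: [0.4214, 0.0496, 0.261]
tcp_rot: [-0.346, 3.122, -0.0]
wrist_force: [0.9, -0.5, 0.1]
finger_gap: 0.0002
10.375 [0.42143001 0.04960598 0.26104012] [ 0.89619785 -0.52349191  0.12023666]
```

View pics/z5.png

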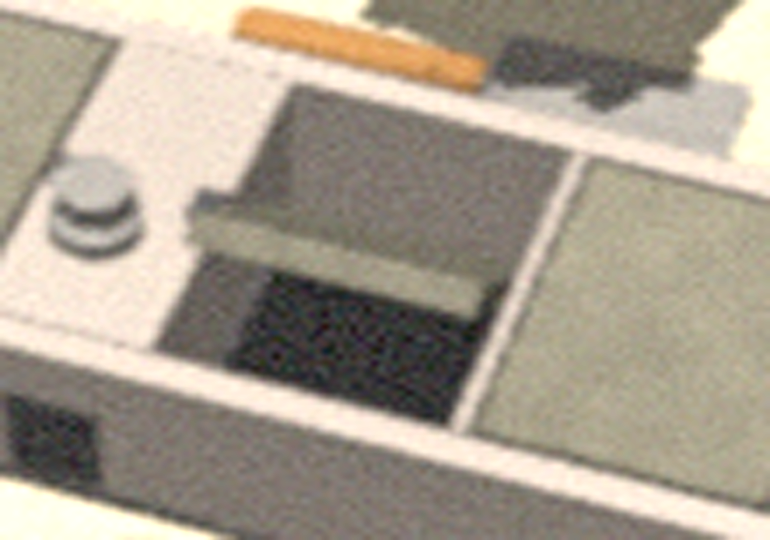

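View pics/side5.png

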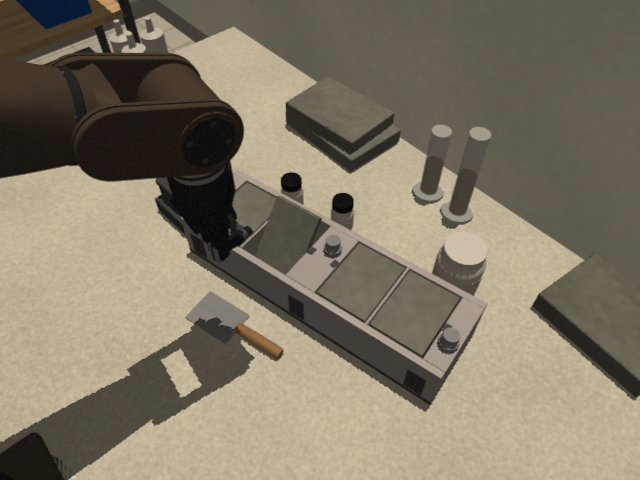

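Run:
```python
from station import camera_info
from h import *
cs=camera_info("scene"); cd=camera_info("side")
p=(.579,.008,.222);c,s=np.cos(p[2]),np.sin(p[2])
W=lambda d,u,z:[p[0]+c*d-s*u,p[1]+s*d+c*u,z]
for d in(.063,-.063):
  for u in (.122,.028):
    a=proj(cs,W(d,u,.095))[0]; print(d,u,((a-[280,180])*[7,6]).round(), proj(cd,W(d,u,.095))[0].round(1))
for th in (40,45,50,55):
    t=np.radians(th);d=.06*np.cos(t)-.006*np.sin(t);z=.089+.06*np.sin(t)+.006*np.cos(t)
    print(th,[proj(cd,W(d,u,z))[0].round(1) for u in (.119,.031)])
im=cv2.imread("pics/side5.png")[170:290,220:350]
cv2.imwrite("pics/zs5.png",cv2.convertScaleAbs(cv2.resize(im,None,fx=5,fy=5,interpolation=cv2.INTER_CUBIC),alpha=1.8))
```

```text
0.063 0.122 [447. 423.] [286.8 201.5]
0.063 0.028 [143. 341.] [330.  225.1]
-0.063 0.122 [576. 142.] [239.9 246.7]
-0.063 0.028 [289.  70.] [284.3 273.9]
40 [array([279.5, 194.6]), array([321.5, 217.4])]
45 [array([278. , 194.6]), array([320.1, 217.4])]
50 [array([276.3, 194.7]), array([318.6, 217.7])]
55 [array([274.5, 195.1]), array([316.9, 218.3])]
```

View pics/zs5.png

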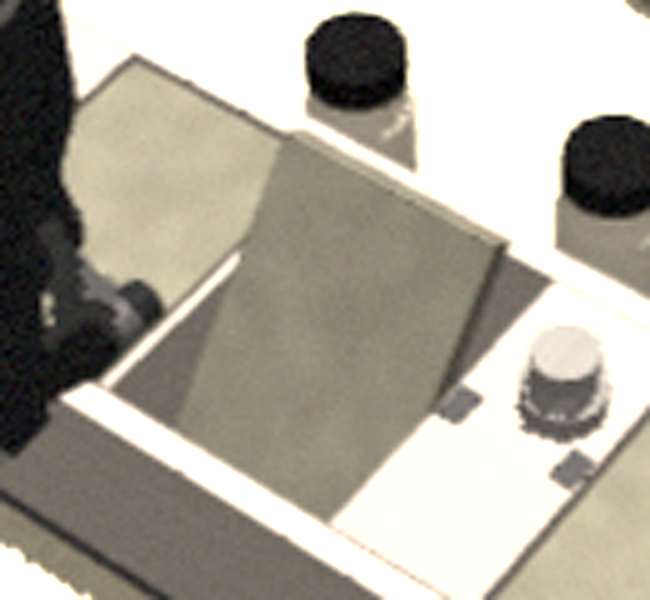

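Run:
```python
from station import ticket
print(ticket.finish_job())
```

```text
the job is handed in; nothing more can be done
None
```

The board in bay 2 is the loose one. I tipped it open to roughly 48–51°, with the end towards the robot down, and handed the job in.

- **Finding it:** I pressed bay 1 first, and it held still at about 10 N, so it is bonded. Bay 2 gave way at about 3 N. I did not probe bays 3 and 4.
- **Tipping it:** I pushed bay 2's near end straight down about 38 mm. The wrist force reading stayed at about 5 N or less at every stop, far below the cracking limit.
- **Last checks:** I lifted the hand straight up and moved it back to about 0.26 m high. The force reading was then about zero. The board stayed tipped once released, and the studs, jars and other things showed no visible shift in the last pictures.
- **Angle:**
  - The scene camera gave about 49°, or 51° after correcting for a small offset seen at the rim.
  - Push depth gave about 49°.
  - The angle would read about 2° lower if the pivot lies at the board's top face, which I don't know.
  - The side view cannot measure this angle well; it only confirms that the board is open.

The job took about 10.5 s of the 51 s allowed.

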